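# Roll a battery cell into the tester's cradle and shut the keeper

## Robot

A 7-joint arm with a two-finger parallel gripper is mounted at the origin on the work surface. World frame = base frame: x ahead of the robot, y to its left, z up, the work surface at z = 0. Lengths are in m, angles in rad, forces in N, time in s.
With the tool pointing down it reaches from about 0.4 to 0.85 m from the base axis. Payload 4.4 kg.
Tool frame: the origin (TCP) lies on the front face of the gripper's body, between the roots of the fingers; the fingertips stand 97 mm ahead of it and the grasp point (between the pads) lies 78 mm ahead of it; z points along the fingers, y is the line along which they close (so a half turn about z gives the same grasp; the last joint's range is limited). The gripper opens to 94 mm and grips with 3 to 60 N. Pads are 16 mm wide; open, the fingers measure 119 mm over their backs; the gripper's body (75 mm by 177 mm) begins 78 mm behind the grasp point.
Start: joints at [1.183, 0.628, 0.038, 1.517, -0.027, 0.996, -0.02], TCP at [0.206, -0.617, 0.303] pointing down, gripper open.
Joint ranges: [-3.06, 3.06], [-0.37, 2.12], [-1.25, 1.32], [0.18, 2.47], [-1.1, 4.24], [0.23, 1.98], [-2.94, 2.94]. Speed limits (rad/s): [2.57, 2.57, 3.14, 3.14, 3.14, 3.14, 3.14].

## Interface

Orientations are given as a rotation vector (axis times angle).
In Python, from rig import * gives the robot as it stands.
- The arm moves only by the shell command python3 -m crank 'ROWS' [FORCE]. ROWS is a JSON object of lists of equal length, an entry for each row: "translation": the shift along the tool's x, y, z in m, a list of three; "rotation": the turn, a rotation vector about the tool's x, y, z in degrees, a list of three; "claw": the opening, from 0 (shut) to 1 (fully open). In form: {"translation": [[x, y, z], ...], "rotation": [[ax, ay, az], ...], "claw": [claw, ...]}. A call has 1 to 12 rows; each row shifts and turns the commanded pose from where the row before left it, along the tool's axes as they then stand; what a row does not reach is not made up. A row lasts 1/10 s, in which the tool goes at most 50 mm and 8.59 degrees, less where a joint would pass 70% of its speed; a pose out of reach is approached as far as the arm can. A call with a gripper value outside its range is refused whole. The fingers move at their own pace and stop on an object; FORCE is the grip in N (left out, the last holds). Time passes only in rows, so rows that do not move let the fingers close. It gives the time, the measured TCP pose, the force, the opening and the grip force at its end, in the units of the state.
- read_state(): the state, without advancing time (a new reading comes with each control period).
- capture(name): name is "scene" or "top" or "wrist"; returns a dict with "pixels" (400x640x3 uint8, red, green, blue), "range_z" (400x640 float32, m along the optical axis (not along the pixel's ray), 0 where there is no reading), "camera_matrix" (3x3 intrinsics, pixels), "k1" (the pictures are not rectified: a ray, as slopes to the right and down, at radius r is drawn at 1 + k1 r^2 times it, then the intrinsics apply), "extrinsics" (4x4, takes a point from world to camera coordinates); the wrist camera has in their place "mount" (4x4, takes a point from camera to tool coordinates, whose origin is the TCP and whose axes are the flange's). Camera axes: x right, y up, looking along -z (the intrinsics and any distortion apply to the point x, -y, -z); pixel columns grow to the right and rows downward; lengths in m; the calibration is good to about 2 mm. A picture is of the moment at which its call begins: read the wrist's pose just before it.
- hand_in(): hands the job in; it is judged then, once.
The state is a dict: "time": time; "qpos": joint angles; "dq": joint speeds; "effort": joint torques, N m; "tcp_pos": TCP position; "eef_rot": TCP orientation; "force": force on the tool from outside, world axes, zero at the start; "torque": the same for the moment, N m; "opening": finger opening in m; "finger_force": force on a finger pad.
Only numpy, scipy, OpenCV 4.12 (cv2) and the standard library are available. Lean on these libraries where they do the work, as an engineer would, in place of code of your own. Each camera call takes 0.05 s, during which the arm holds its last target. There are 200 camera calls.

## Task

Roll the big loose battery cell along the bed by pushing its side, over the low sill and into the tester's cradle, and keep pushing until it bears on the sprung contact pad with about 6 newtons for half a second, never more than 12. Keep it down on the bed all the way, then let go and gently swing the keeper bar down until it rests on top of the cell. Leave the other things on the bench where they are.

Things in the scene. Friction and masses are not known exactly. Their poses are not given: they have to be found in the camera images.
- cell: (Lengths in all these notes are in mm.) Cylindrical battery cell, bare metal ends and a grey sleeve, diameter 33, length 140, about 0.3 kg (varies by 15 %). Origin at its centre; its own y axis is its long axis. Smooth (friction about 0.35). It lies loose across the bed, origin 26.5 above the table, and its x and z axes turn as it rolls.
- bed: Flat grey loading bed fixed to the table, 270 long (its x -140 to +130), top 10 above the table. Origin at table height on the lane's centre line; x runs along the lane from the robot to the tester, y to the left, z up. A lip 4 high closes the near end (x -140 to -134). The cell starts at bed x = -90 to -45, its long axis along the bed's y.
- lane_mid (a point): Point on the bed's top at bed x = -20, y = 0. The side rails' inner faces are 73 to each side of it and stand 10 above the bed. The keeper's hinge is on the left (+y): two posts 56 above the table at bed x = -12 and +92, y = 84 to 100.
- tester: Black instrument box, 120 (x) by 170 (y) by 84 high beyond the bed; centred at bed x = 200; origin at bed x = 120, y = 0, table height, axes as the bed's. On two rods over the bed it carries the cradle: two light metal sill strips, a nest and a copper pad. The last user clamped it somewhere on 40 of travel, unmeasured: see or feel where. It does not slide when pushed.
- home_mid (a point): Centre of a cell lying home in the nest if the cradle is at mid-travel: bed x = 40; the true home is 20 either way, bed x = 20 to 60, 28 above the table. The sill strips (each 42 to 68 to the side of the lane's middle; fingers pass between) climb at 9 degrees from 32 before home to 3.5 above the bed at 10 before home, then fall to the nest floor, 1.5 above the bed.
- pad_line (a point): The same point as home_mid, on the tester. The contact pad is a plate 60 wide, 13.5 to 43.5 above the table; its face stands 0.5 beyond the side of a cell lying home. Spring 1 N per mm, 13 of travel; let go slowly, it returns the cell to home, where the sill keeps it. Rolling over the sill takes up to about 2.5 N, then the cell drops ahead of the pusher.
- keeper (a joint): Angle of the keeper (rad), hinged along the bed's x at bed y = 92, 58 above the table: 0 is level, positive is raised. It starts raised 0.75 to 1.0 and stays where it is left (stiff hinge: 2 to 3 N at the bar moves it). Over a cell lying home its foot touches at about +0.03; at 0 it rests on it with about 2 N. Its lower stop is at -0.08, its upper at 1.3.
- keeper_bar (a point): Middle of the keeper's round steel bar: diameter 10, 112 long, along the bed's x, centred at bed x = 40, on two thin arms 52 from the hinge. At angle a it is at bed y = 92 - 52 cos a and 58 + 52 sin a above the table. Under it hangs a black rubber foot strip, 104 by 10, its sole 15 below the bar's middle, sprung: 1.5 N per mm, 8 of travel. Press the bar down from above.
- driver: Bystander: screwdriver with a black handle, 170 long, lying right of the bed. Origin on the table under it.
- flux: Bystander: small bottle with a white cap, diameter 36, height 85, left of the bed. Origin under its centre.
- tape: Bystander: ring of tape lying flat, diameter 64, height 18, left of the bed. Origin under its centre.
- motor: Bystander: small motor, diameter 28, height 34 with its shaft, right of the bed. Origin under its centre.
- cup: Bystander: little parts bowl, diameter 64, height 45, left of the bed. Origin under its centre.
- cell_small: Bystander: small battery cell standing on end, diameter 21, height 70, right of the bed. Origin under its centre.

How it is judged:
On the way, in this order (a step that is already met when the one before it is completed fails the run):
1. the cell is rolling along the bed (angular speed of cell above 0.25 rad/s and distance of cell from where it was at the start of the episode above 0.01 m), for 0.2 s.
2. the cell bears on the tester's pad with about 6 N (5 to 11 N in all with its weight) (contact force between cell and tester between 5 and 11 N and x of cell in the frame of bed above 0.017 m), for 0.3 s.
3. the keeper is swung down (value of joint keeper below 0.05 rad), for 0.2 s.
At the end, for the whole second after the job is handed in: The cell lies at rest in the cradle's nest, its weight on the tester (over 1.5 N) and its centre 27.3 to 29 mm above the table, and the keeper is down on it (below 0.05 rad) (contact force between cell and tester above 1.5 N and z of cell in the frame of bed between 0.0273 and 0.029 m and value of joint keeper below 0.05 rad and linear speed of cell below 0.01 m/s); the robot touches nothing.
It fails at once if the cell is pressed against the tester with more than 16 N in all (contact force between cell and tester above 16 N).
It fails at once if the cell is lifted off the bed (z of cell in the frame of bed above 0.04 m).
It fails at once if a bystander is moved more than 20 mm (distance of any of driver, flux, tape, motor, cup, cell_small from where it was at the start of the episode above 0.02 m).
It also fails if it takes over 72 s, if anything falls off the work surface, if the arm or the gripper's body presses on something with over 40 N, if the wrist force passes 120 N, or if a joint passes its speed limit or range.

## Working session

There is one attempt and no reset: what is moved stays moved. The work goes in short steps, Python scripts to look and compute and a shell command to move; the robot and the scene stay as the last step left them, time stands still between calls to the robot, and variables do not carry over. Pictures are saved under pics/ and viewed, at most 10 in all, crops included, and the job is handed in when it is done.

```bash
mkdir -p pics; cat > h.py <<'E'
from rig import *
import numpy as np, cv2
from scipy.spatial.transform import Rotation as R
def T(st):
    M=np.eye(4);M[:3,:3]=R.from_rotvec(st["eef_rot"]).as_matrix();M[:3,3]=st["tcp_pos"];return M
def cloud(name):
    st=read_state();c=capture(name);K=np.array(c["camera_matrix"]);k1=c["k1"]
    v,u=np.mgrid[0:400,0:640]
    d=np.stack([(u-K[0,2])/K[0,0],(v-K[1,2])/K[1,1]],-1);s=d.copy()
    for _ in range(8): s=d/(1+k1*(s**2).sum(-1,keepdims=True))
    z=c["range_z"];P=np.stack([s[...,0]*z,-s[...,1]*z,-z,np.ones_like(z)],-1)
    M=T(st)@np.array(c["mount"]) if "mount" in c else np.linalg.inv(np.array(c["extrinsics"]))
    W=(P@M.T)[...,:3];W[z==0]=np.nan
    return c["pixels"],W
E
python3 - <<'E'
from h import *
for n in ("top","scene"):
    p,W=cloud(n);cv2.imwrite(f"pics/{n}.png",p[...,::-1]);np.save(n+".npy",W)
print(read_state())
E
```

```text
{'time': 0.1, 'qpos': array([ 1.18319773,  0.62921991,  0.03841288,  1.51820278, -0.02695823,
        0.99631986, -0.01996537]), 'dq': array([-0.00015514, -0.00114547,  0.00105016, -0.00228392,  0.00150778,
       -0.00109716,  0.00133098]), 'effort': array([ 2.63225244e-03, -5.50798094e+01,  1.14746992e+00, -1.87117481e+01,
       -5.20963257e-02,  1.91990234e-02,  7.14181465e-05]), 'tcp_pos': array([ 0.20548648, -0.61623132,  0.3018881 ]), 'eef_rot': array([-3.09940731e+00, -5.03175573e-01,  4.56359310e-04]), 'force': array([-0.23004555,  0.67484808,  0.04563727]), 'torque': array([-0.01191942,  0.03656771, -0.03794182]), 'finger_force': 0.0, 'opening': 0.0939677643331682}
```

View pics/top.png

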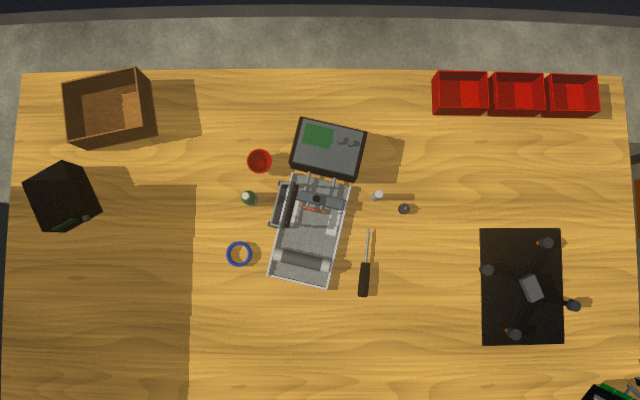

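View pics/scene.png

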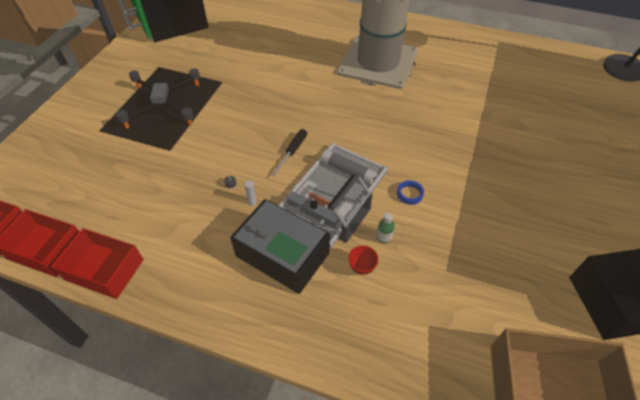

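The top view shows the lane from the cell at about (302,260) up to the tester at (328,148). The keeper is on the left (289,205), with the bystanders on both sides. I'll fit the tester top and the bed from depth next.

```bash
python3 - <<'E'
from h import *
W=np.load("top.npy")
for px in [(302,260),(328,148),(289,205),(317,199),(240,253),(249,198),(259,160),(378,195),(404,209),(365,270)]: print(px,W[px[1],px[0]].round(3))
m=np.zeros((400,640),bool);m[105:195,270:380]=1
q=W[m&(abs(W[...,2]-.084)<.006)][:,:2]
r=cv2.minAreaRect((q*1000).astype(np.float32));print("tester",len(q),r)
m[:]=0;m[170:295,255:355]=1
q=W[m&(W[...,2]>.006)&(W[...,2]<.03)][:,:2]
print("bed",len(q),cv2.minAreaRect((q*1000).astype(np.float32)))
m[:]=0;m[245:280,270:335]=1
q=W[m&(W[...,2]>.032)&(W[...,2]<.055)]
print("cell",len(q),q.mean(0),cv2.minAreaRect((q[:,:2]*1000).astype(np.float32)), q[:,2].max())
E
```

```text
(302, 260) [0.469 0.047 0.043]
(328, 148) [ 0.737 -0.015  0.087]
(289, 205) [0.598 0.076 0.1  ]
(317, 199) [0.617 0.011 0.053]
(240, 253) [0.483 0.208 0.   ]
(249, 198) [0.618 0.176 0.064]
(259, 160) [0.723 0.163 0.008]
(378, 195) [ 0.626 -0.135  0.072]
(404, 209) [ 0.597 -0.21   0.017]
(365, 270) [ 0.444 -0.109  0.025]
tester 3281 ((709.81591796875, -6.311561584472656), (170.51292419433594, 183.79083251953125), 76.86759948730469)
bed 5068 ((557.2064208984375, 72.31693267822266), (252.42886352539062, 282.0635986328125), 77.17044830322266)
cell 722 [0.46967705 0.04957376 0.03974336] ((469.5827331542969, 49.97760772705078), (140.26705932617188, 32.21115493774414), 77.4796371459961) 0.04674154522214291
```

```bash
cat >> h.py <<'E'
def go(p,lane,sgn=1):
    "shift in tool axes & rotation (deg) to pose p, tool x along lane yaw"
    st=read_state();Rm=R.from_rotvec(st["eef_rot"]).as_matrix()
    c,s=np.cos(lane),np.sin(lane);G=np.array([[c,s,0],[s,-c,0],[0,0,-1.]]).copy()
    G[:,0]*=sgn;G[:,1]*=sgn
    print("tool shift mm",(Rm.T@(np.array(p)-st["tcp_pos"])*1000).round(1),"rot",np.degrees(R.from_matrix(Rm.T@G).as_rotvec()).round(1))
E
python3 - <<'E'
from h import *
print(np.array(capture("wrist")["mount"]).round(3)); print(T(read_state()).round(3))
go((.50,.04,.36),-.22); go((.50,.04,.36),-.22,-1)
W=np.load("top.npy");z=W[...,2]
m=np.zeros((400,640),np.uint8);m[110:190,280:375]=(abs(z-.086)<.006)[110:190,280:375]
m=cv2.morphologyEx(m,cv2.MORPH_OPEN,np.ones((11,11)))
q=W[m>0][:,:2];print(cv2.minAreaRect((q*1000).astype(np.float32)),z[m>0].mean())
E
```

```text
[[ 0.     0.97   0.245  0.071]
 [ 1.    -0.     0.001  0.   ]
 [ 0.001  0.245 -0.97  -0.081]
 [ 0.     0.     0.     1.   ]]
[[ 0.949  0.316 -0.     0.206]
 [ 0.316 -0.949  0.001 -0.616]
 [-0.    -0.001 -1.     0.302]
 [ 0.     0.     0.     1.   ]]
tool shift mm [ 487.  -529.5  -57.3] rot [-0.1  0.  31. ]
tool shift mm [ 487.  -529.5  -57.3] rot [-0.00e+00 -1.00e-01 -1.49e+02]
((740.987060546875, -13.616371154785156), (169.19168090820312, 117.4162368774414), 76.75587463378906) 0.08493931994361072
```

```bash
python3 -m crank '{"translation":[[0.03,-0.033,-0.005],[0.03,-0.033,-0.005],[0.03,-0.033,-0.005],[0.03,-0.033,-0.005],[0.03,-0.033,-0.005],[0.03,-0.033,-0.005],[0.03,-0.033,-0.005],[0.03,-0.033,-0.005],[0.03,-0.033,-0.005],[0.03,-0.033,-0.005],[0.03,-0.033,-0.005],[0.03,-0.033,-0.002]],"rotation":[[0,0,0],[0,0,0],[0,0,0],[0,0,0],[0,0,0],[0,0,0],[0,0,0],[0,0,0],[0,0,0],[0,0,0],[0,0,0],[0,0,0]],"claw":[0.47,0.47,0.47,0.47,0.47,0.47,0.47,0.47,0.47,0.47,0.47,0.47]}'
python3 -m crank '{"translation":[[0.032,-0.033,0],[0.032,-0.033,0],[0.032,-0.033,0],[0.031,-0.034,0],[0,0,0],[0,0,0],[0,0,0],[0,0,0],[0,0,0]],"rotation":[[0,0,0],[0,0,0],[0,0,0],[0,0,0],[0,0,8],[0,0,8],[0,0,8],[0,0,7.3],[0,0,0]],"claw":[0.47,0.47,0.47,0.47,0.47,0.47,0.47,0.47,0.47]}'
python3 - <<'E'
from h import *
st=read_state();print(st['tcp_pos'],st['opening'])
p,W=cloud("wrist");cv2.imwrite("pics/w1.png",p[...,::-1]);np.save("w1.npy",W)
go((.50,.04,.36),np.radians(-13.24))
E
```

```text
time: 1.35
tcp_pos: [0.4224, -0.1254, 0.3602]
eef_rot: [3.101, 0.503, 0.001]
force: [0.5, -0.1, -0.6]
opening: 0.0442
finger_force: 0.0
time: 2.25
tcp_pos: [0.5001, 0.0393, 0.3595]
eef_rot: [3.121, -0.352, -0.001]
force: [-0.5, -0.6, -0.6]
opening: 0.0443
finger_force: 0.0
[0.50011348 0.03927409 0.35948822] 0.04434612107453938
tool shift mm [-0.3 -0.6 -0.5] rot [0.  0.  0.5]
```

View pics/w1.png

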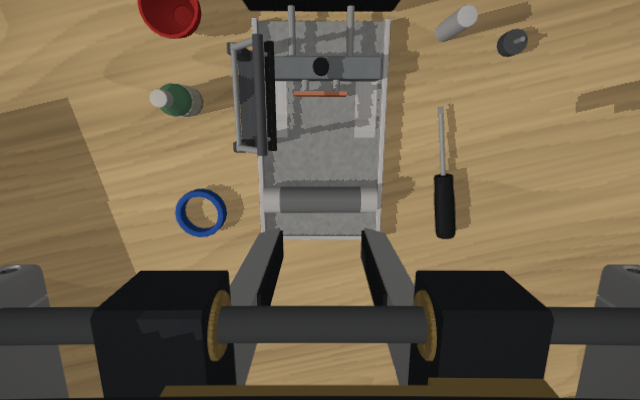

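The wrist view shows the cell at (320,198), the copper pad at (320,93), the light sill strips at x≈282 and x≈365, and the keeper bar at (262,95). I'll convert these to the bed frame.

```bash
cat >> h.py <<'E'
YAW=np.radians(-13.24);O=np.array([.5463,.0322,0]);B=np.array([[np.cos(YAW),-np.sin(YAW),0],[np.sin(YAW),np.cos(YAW),0],[0,0,1]])
bed=lambda w:(np.asarray(w)-O)@B
wor=lambda b:O+B@np.asarray(b)
E
python3 - <<'E'
from h import *
W=bed(np.load("w1.npy"));p=cv2.imread("pics/w1.png")[...,::-1].astype(int)
x,y,z=W[...,0],W[...,1],W[...,2]
f=lambda n,m:print(n,m.sum(),*(np.nanpercentile(v[m],[2,50,98]).round(4) for v in(x,y,z)))
I=np.zeros((400,640),bool)
def box(a,b,c,d): m=I.copy();m[b:d,a:c]=1;return m
f("pad",box(285,80,355,105)&(p[...,0]-p[...,2]>45))
f("stripR",box(350,60,382,145)&(p.min(-1)>150)&(abs(y)<.07))
f("stripL",box(270,70,295,145)&(p.min(-1)>150)&(abs(y)<.07))
f("cell",box(262,182,385,215)&(z>.035))
f("cradlebar",box(300,55,340,80))
f("bar",box(245,30,275,155)&(z>.085))
f("railR",box(375,150,395,235)&(z>.012)&(z<.03))
f("railL",box(255,150,270,235)&(z>.012)&(z<.03))
f("bedtop",box(290,140,350,175))
f("tester",box(240,0,400,8))
for v in range(60,150,6): print(v,[ (W[v,u]*1000).round(0).tolist() for u in(366,)],p[v,366])
for a in range(240,280,3): print(a,(W[100,a]*1000).round(0))
E
```

```text
pad 286 [0.0461 0.0483 0.0507] [-0.0296 -0.0036  0.0269] [0.0221 0.0424 0.0446]
stripR 406 [-0.0009  0.0127  0.0621] [-0.069  -0.0631 -0.0446] [0.0085 0.0108 0.0133]
stripL 483 [0.0083 0.0359 0.0619] [0.0407 0.0469 0.053 ] [0.0093 0.011  0.0137]
cell 2420 [-0.0921 -0.0774 -0.0656] [-0.0685 -0.002   0.0656] [0.0355 0.0408 0.0435]
cradlebar 1000 [0.0641 0.0756 0.0934] [-0.0223 -0.0009  0.0211] [0.0089 0.0395 0.0524]
bar 2331 [-0.0113  0.0463  0.0941] [0.0438 0.0533 0.0667] [0.0889 0.0993 0.1036]
railR 417 [-0.1208 -0.0656 -0.0187] [-0.0806 -0.0775 -0.0747] [0.0139 0.0191 0.0208]
railL 375 [-0.1231 -0.0669 -0.0272] [0.0706 0.0735 0.0767] [0.0134 0.0192 0.0214]
bedtop 2100 [-0.0498 -0.0279 -0.0064] [-0.0379 -0.0004  0.0359] [0.0076 0.0093 0.011 ]
tester 1280 [0.1397 0.1406 0.1486] [-0.0831 -0.0003  0.0896] [-0.0003  0.0341  0.0472]
60 [[84.0, -52.0, 41.0]] [ 98 102 102]
66 [[77.0, -52.0, 41.0]] [100 102 102]
72 [[71.0, -53.0, 39.0]] [100 103 104]
78 [[65.0, -53.0, 40.0]] [85 87 89]
84 [[61.0, -57.0, 10.0]] [127 125 122]
90 [[54.0, -57.0, 11.0]] [128 125 123]
96 [[47.0, -57.0, 11.0]] [128 125 123]
102 [[40.0, -58.0, 11.0]] [127 124 122]
108 [[33.0, -58.0, 11.0]] [126 123 122]
114 [[26.0, -58.0, 10.0]] [126 123 121]
120 [[19.0, -58.0, 13.0]] [119 116 114]
126 [[nan, nan, nan]] [162 159 155]
132 [[4.0, -59.0, 10.0]] [160 156 153]
138 [[-3.0, -60.0, 9.0]] [132 132 128]
144 [[-11.0, -60.0, 8.0]] [127 126 123]
240 [42. 98.  6.]
243 [42. 95.  4.]
246 [42. 91.  4.]
249 [42. 87.  5.]
252 [42. 83.  6.]
255 [ 38.  61. 101.]
258 [ 38.  58. 102.]
261 [ 38.  55. 102.]
264 [38. 53. 98.]
267 [38. 51. 91.]
270 [38. 48. 96.]
273 [38. 45. 94.]
276 [42. 53. 11.]
279 [42. 49.  9.]
```

```bash
sed -i 's/O=np.array(\[.5463,.0322,0\])/O=np.array([.5460,.0307,0])/' h.py; python3 - <<'E'
from h import *
go(wor((-.118,0,.116)),YAW)
E
```

```text
tool shift mm [-71.3  -2.8 243.6] rot [0.  0.  0.5]
```

```bash
python3 -m crank '{"translation":[[-0.035,-0.0015,0],[-0.036,-0.0015,0.02],[0,0,0.04],[0,0,0.04],[0,0,0.04],[0,0,0.04],[0,0,0.03],[0,0,0.02],[0,0,0.01],[0,0,0]],"rotation":[[0,0,0.5],[0,0,0],[0,0,0],[0,0,0],[0,0,0],[0,0,0],[0,0,0],[0,0,0],[0,0,0],[0,0,0]],"claw":[0.47,0.47,0.47,0.47,0.47,0.47,0.47,0.47,0.47,0.47]}'
python3 - <<'E'
from h import *
st=read_state();print(bed(st['tcp_pos']),st['force']@B)
go(wor((-.118,0,.116)),YAW)
E
```

```text
time: 3.3
tcp_pos: [0.4318, 0.0583, 0.119]
eef_rot: [3.121, -0.36, -0.006]
force: [0.2, -0.5, 0.6]
opening: 0.044
finger_force: 0.0
[-0.11749159  0.00067918  0.11899448] [ 0.29449028 -0.45513497  0.55100829]
tool shift mm [-0.5  0.7  3. ] rot [0.  0.2 0.1]
```

```bash
python3 -m crank '{"translation":[[0.002,0.0007,0.003],[0.004,0,0],[0.004,0,0],[0.003,0,0],[0.003,0,0],[0.003,0,0],[0.003,0,0],[0.003,0,0],[0.003,0,0],[0.003,0,0],[0.003,0,0],[0.003,0,0]],"rotation":[[0,0.2,0],[0,0,0],[0,0,0],[0,0,0],[0,0,0],[0,0,0],[0,0,0],[0,0,0],[0,0,0],[0,0,0],[0,0,0],[0,0,0]],"claw":[0.47,0.47,0.47,0.47,0.47,0.47,0.47,0.47,0.47,0.47,0.47,0.47]}'
cat > s.py <<'E'
from h import *
st=read_state();print("bed",bed(st['tcp_pos']).round(4),"F",(st['force']@B).round(2))
E
python3 s.py
python3 - <<'E'
from h import *
p,W=cloud("wrist");cv2.imwrite("pics/w2.png",p[...,::-1])
E
```

```text
time: 4.5
tcp_pos: [0.4685, 0.049, 0.1173]
eef_rot: [3.12, -0.365, 0.004]
force: [-0.1, 0.8, -0.1]
opening: 0.0442
finger_force: 0.1
bed [-7.970e-02  1.000e-04  1.173e-01] F [-0.25  0.8  -0.06]
```

View pics/w2.png

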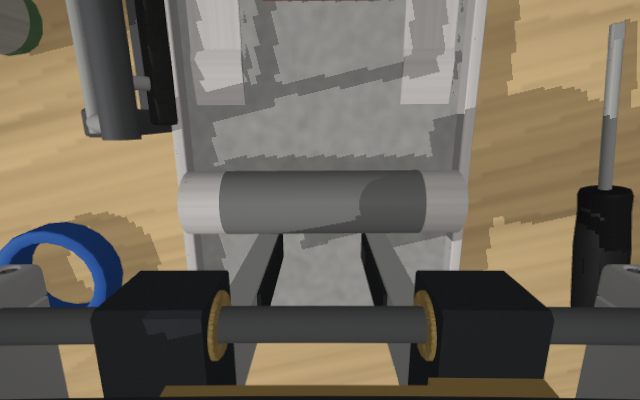

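The cell is square across the lane at rows 170-233, with the fingers behind it (x≈275 and x≈372) and clear between the sill strips. I'll keep rolling.

```bash
python3 -m crank '{"translation":[[0.003,0,0],[0.003,0,0],[0.003,0,0],[0.003,0,0],[0.003,0,0],[0.003,0,0],[0.003,0,0],[0.003,0,0],[0.003,0,0],[0.003,0,0],[0.003,0,0],[0.003,0,0]],"rotation":[[0,0,0],[0,0,0],[0,0,0],[0,0,0],[0,0,0],[0,0,0],[0,0,0],[0,0,0],[0,0,0],[0,0,0],[0,0,0],[0,0,0]],"claw":[0.47,0.47,0.47,0.47,0.47,0.47,0.47,0.47,0.47,0.47,0.47,0.47]}'
python3 s.py
python3 - <<'E'
from h import *
p,W=cloud("wrist");W=bed(W);x,y,z=W[...,0],W[...,1],W[...,2]
for s in (-.05,0,.05):
    q=W[(abs(y-s)<.015)&(z>.036)&(z<.047)&(x<.03)&(x>-.07)]
    print(s,len(q),np.percentile(q,[2,50,98],axis=0).round(4).tolist())
q=W[(p[...,0].astype(int)-p[...,2]>45)&(abs(y)<.03)&(z<.05)&(z>.012)&(x>.02)]
print("pad",len(q),np.percentile(q,[2,50,98],axis=0).round(4).tolist() if len(q) else 0)
E
```

```text
time: 5.75
tcp_pos: [0.5035, 0.0407, 0.1175]
eef_rot: [3.12, -0.365, 0.004]
force: [-0.3, -0.1, -0.7]
opening: 0.0441
finger_force: 0.1
bed [-0.0437  0.      0.1175] F [-0.32 -0.15 -0.73]
-0.05 3076 [[-0.029, -0.0644, 0.0364], [-0.0147, -0.0498, 0.041], [-0.0041, -0.0356, 0.0432]]
0 3091 [[-0.029, -0.0144, 0.0364], [-0.0148, 0.0001, 0.0411], [-0.0041, 0.0144, 0.0433]]
0.05 3073 [[-0.0289, 0.0356, 0.0364], [-0.0148, 0.0499, 0.0411], [-0.0041, 0.0644, 0.0432]]
pad 2421 [[0.046, -0.0284, 0.0176], [0.0474, 0.0004, 0.0424], [0.0508, 0.0277, 0.0441]]
```

```bash
python3 -m crank '{"translation":[[0.003,0,0],[0.003,0,0],[0.003,0,0],[0.003,0,0],[0.002,0,0],[0.002,0,0],[0.002,0,0],[0.002,0,0],[0.002,0,0],[0.002,0,0],[0.002,0,0]],"rotation":[[0,0,0],[0,0,0],[0,0,0],[0,0,0],[0,0,0],[0,0,0],[0,0,0],[0,0,0],[0,0,0],[0,0,0],[0,0,0]],"claw":[0.47,0.47,0.47,0.47,0.47,0.47,0.47,0.47,0.47,0.47,0.47]}'
python3 s.py
python3 -m crank '{"translation":[[0.002,0,0],[0.002,0,0],[0.002,0,0],[0.002,0,0],[0.002,0,0],[0.002,0,0],[0.002,0,0],[0.001,0,0],[0.001,0,0],[0.001,0,0]],"rotation":[[0,0,0],[0,0,0],[0,0,0],[0,0,0],[0,0,0],[0,0,0],[0,0,0],[0,0,0],[0,0,0],[0,0,0]],"claw":[0.47,0.47,0.47,0.47,0.47,0.47,0.47,0.47,0.47,0.47]}'
python3 s.py;python3 s.py
python3 - <<'E'
from h import *
p,W=cloud("wrist");W=bed(W);x,y,z=W[...,0],W[...,1],W[...,2]
cv2.imwrite("pics/w3.png",p[...,::-1])
q=W[(abs(y)<.055)&(z>.036)&(z<.049)&(x<.042)&(x>-.03)]
print(len(q),np.percentile(q,[2,50,98],axis=0).round(4).tolist())
E
```

```text
time: 6.9
tcp_pos: [0.5287, 0.0347, 0.1175]
eef_rot: [3.12, -0.365, 0.004]
force: [-0.7, 0.9, 0.6]
opening: 0.0442
finger_force: 0.8
bed [-0.0178 -0.      0.1175] F [-0.91  0.66  0.6 ]
time: 7.9
tcp_pos: [0.5452, 0.0308, 0.1176]
eef_rot: [3.12, -0.365, 0.004]
force: [-0.2, -0.4, -0.2]
opening: 0.0444
finger_force: 0.0
bed [-8.000e-04 -1.000e-04  1.176e-01] F [-0.1  -0.46 -0.24]
bed [-8.000e-04 -1.000e-04  1.176e-01] F [-0.1  -0.46 -0.24]
12201 [[0.0081, -0.0526, 0.0372], [0.0301, 0.0005, 0.0426], [0.0416, 0.0526, 0.0453]]
```

View pics/w3.png

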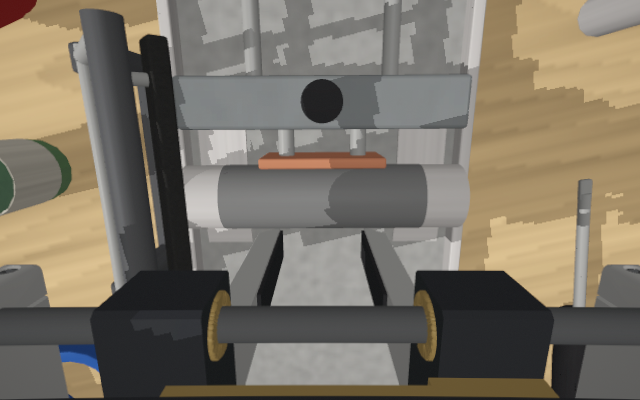

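The cell (rows 165-228) has dropped into the nest against the copper pad (320,160), and the pusher isn't touching it. I'll press slowly.

```bash
for i in 1; do python3 -m crank '{"translation":[[0.001,0,0],[0.001,0,0],[0.001,0,0],[0.001,0,0],[0.001,0,0],[0.001,0,0],[0.001,0,0],[0.001,0,0],[0,0,0]],"rotation":[[0,0,0],[0,0,0],[0,0,0],[0,0,0],[0,0,0],[0,0,0],[0,0,0],[0,0,0],[0,0,0]],"claw":[0.47,0.47,0.47,0.47,0.47,0.47,0.47,0.47,0.47]}'; done; python3 s.py
python3 -m crank '{"translation":[[0,0,0]],"rotation":[[0,0,0]],"claw":[0.47]}' >/dev/null; python3 s.py
python3 -m crank '{"translation":[[0,0,0]],"rotation":[[0,0,0]],"claw":[0.47]}' >/dev/null; python3 s.py
```

```text
time: 8.85
tcp_pos: [0.5519, 0.0292, 0.1174]
eef_rot: [3.119, -0.365, 0.0]
force: [-5.1, 0.8, 2.6]
opening: 0.0445
finger_force: 2.5
bed [ 6.100e-03 -1.000e-04  1.174e-01] F [-5.1  -0.38  2.6 ]
bed [ 6.200e-03 -1.000e-04  1.174e-01] F [-5.24 -0.08  2.38]
bed [ 6.200e-03 -1.000e-04  1.174e-01] F [-5.43 -0.05  2.48]
```

Pad force is 5.3 N. Friction on the fingers adds about 2.5 N downward, so I'll relieve that slightly and hold.

```bash
python3 -m crank '{"translation":[[0.0002,0,-0.0004],[0,0,0],[0,0,0]],"rotation":[[0,0,0],[0,0,0],[0,0,0]],"claw":[0.47,0.47,0.47]}'; python3 s.py
python3 -m crank '{"translation":[[0,0,0]],"rotation":[[0,0,0]],"claw":[0.47]}' >/dev/null; python3 s.py

```

```text
time: 9.35
tcp_pos: [0.5528, 0.0289, 0.1178]
eef_rot: [3.119, -0.365, 0.003]
force: [-3.5, 1.7, 0.1]
opening: 0.0442
finger_force: 2.2
bed [ 0.007  -0.0002  0.1178] F [-3.8   0.85  0.1 ]
bed [ 0.0071 -0.0002  0.1178] F [-4.33 -0.47 -1.52]
```

```bash
python3 -m crank '{"translation":[[0.0007,0,0],[0.0007,0,0],[0.0006,0,0],[0,0,0]],"rotation":[[0,0,0],[0,0,0],[0,0,0],[0,0,0]],"claw":[0.47,0.47,0.47,0.47]}'; python3 s.py
for i in 1 2; do python3 -m crank '{"translation":[[0,0,0]],"rotation":[[0,0,0]],"claw":[0.47]}' >/dev/null; python3 s.py;done

```

```text
time: 9.85
tcp_pos: [0.5544, 0.0285, 0.1178]
eef_rot: [3.119, -0.365, 0.002]
force: [-4.9, 1.5, -0.3]
opening: 0.044
finger_force: 2.7
bed [ 0.0087 -0.0002  0.1178] F [-5.12  0.35 -0.3 ]
bed [ 0.0087 -0.0002  0.1178] F [-6.41  0.19 -0.54]
bed [ 0.0087 -0.0002  0.1178] F [-5.69  0.23 -0.1 ]
```

```bash
python3 -m crank '{"translation":[[0.0002,0,0],[0,0,0],[0,0,0],[0,0,0],[0,0,0],[0,0,0]],"rotation":[[0,0,0],[0,0,0],[0,0,0],[0,0,0],[0,0,0],[0,0,0]],"claw":[0.47,0.47,0.47,0.47,0.47,0.47]}'; python3 s.py
python3 -m crank '{"translation":[[-0.001,0,0],[-0.001,0,0],[-0.001,0,0],[-0.001,0,0],[-0.001,0,0],[-0.001,0,0],[-0.001,0,0],[-0.001,0,0],[-0.001,0,0],[-0.001,0,0],[-0.001,0,0],[-0.001,0,0]],"rotation":[[0,0,0],[0,0,0],[0,0,0],[0,0,0],[0,0,0],[0,0,0],[0,0,0],[0,0,0],[0,0,0],[0,0,0],[0,0,0],[0,0,0]],"claw":[0.47,0.47,0.47,0.47,0.47,0.47,0.47,0.47,0.47,0.47,0.47,0.47]}';python3 s.py
python3 -m crank '{"translation":[[-0.003,0,0],[-0.005,0,0],[-0.01,0,0],[-0.01,0,0],[-0.01,0,0],[-0.01,0,0],[0,0,-0.02],[0,0,-0.03],[0,0,-0.04],[0,0,-0.04],[0,0,0]],"rotation":[[0,0,0],[0,0,0],[0,0,0],[0,0,0],[0,0,0],[0,0,0],[0,0,0],[0,0,0],[0,0,0],[0,0,0],[0,0,0]],"claw":[0.47,0.47,0.47,0.47,0.47,0.47,0.3,0.1,0,0,0]}';python3 s.py
python3 - <<'E'
from h import *
p,W=cloud("wrist");W=bed(W);x,y,z=W[...,0],W[...,1],W[...,2]
cv2.imwrite("pics/w4.png",p[...,::-1])
q=W[(abs(y)<.035)&(z>.036)&(z<.049)&(x<.042)&(x>-.0)]
print(len(q),np.percentile(q,[2,50,98],axis=0).round(4).tolist())
m=(z>.06)&(z<.12)&(x>-.01)&(x<.09)&(y>.03)&(y<.075)
for s in(.0,.04,.08):
  q=W[m&(abs(x-s)<.01)];print(s,len(q),np.percentile(q,[2,50,98],axis=0).round(4).tolist() if len(q) else 0)
  if len(q): print(q[q[:,2].argmax()])
go(wor((.04,.055,.22)),YAW)
E
```

```text
time: 10.65
tcp_pos: [0.5545, 0.0285, 0.1178]
eef_rot: [3.119, -0.365, 0.001]
force: [-6.3, 1.7, 0.1]
opening: 0.0445
finger_force: 2.9
bed [ 0.0088 -0.0002  0.1178] F [-6.47  0.19  0.13]
time: 11.85
tcp_pos: [0.5436, 0.0312, 0.118]
eef_rot: [3.12, -0.365, 0.004]
force: [-0.6, -0.9, 0.7]
opening: 0.0443
finger_force: 0.0
bed [-0.0025 -0.      0.118 ] F [-0.34 -1.03  0.67]
time: 12.95
tcp_pos: [0.4985, 0.0432, 0.2522]
eef_rot: [-3.119, 0.365, -0.018]
force: [1.1, 0.4, 0.5]
opening: 0.0072
finger_force: 0.0
bed [-0.0491  0.0012  0.2522] F [0.95 0.63 0.54]
2675 [[0.0161, -0.0337, 0.0372], [0.0285, -0.0003, 0.0425], [0.0415, 0.0338, 0.045]]
0.0 836 [[-0.0097, 0.0447, 0.0866], [-0.0002, 0.0544, 0.0981], [0.0095, 0.0704, 0.1034]]
[0.00878035 0.056525   0.10423144]
0.04 898 [[0.0305, 0.0447, 0.0896], [0.0403, 0.0542, 0.0992], [0.0496, 0.0627, 0.1037]]
[0.03951322 0.0584628  0.10455321]
0.08 1125 [[0.0705, 0.0448, 0.0853], [0.0806, 0.0545, 0.0987], [0.0898, 0.0707, 0.1036]]
[0.08010422 0.06006456 0.1044981 ]
tool shift mm [ 89.8 -54.6  30.8] rot [-0.1 -0.4 -0.1]
```

View pics/w4.png

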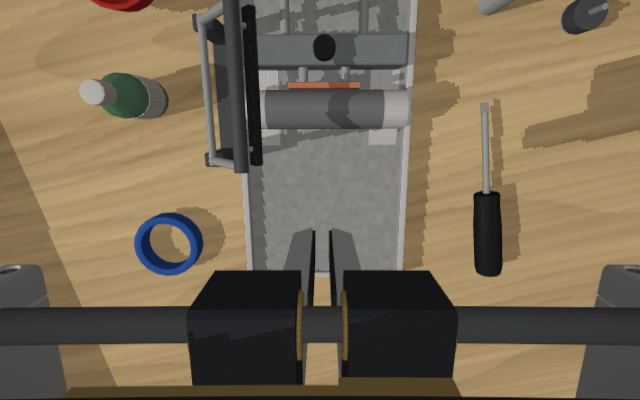

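The cell is at rest in the nest at bed x≈28.5 mm (rows 90-128), and the keeper bar is still raised at (237,85). Next I'll move the closed fingers over the bar.

```bash
python3 -m crank '{"translation":[[0.03,-0.019,0],[0.03,-0.019,0],[0.03,-0.019,0],[0,0,0.016],[0,0,0.015],[0,0,0.003],[0,0,0]],"rotation":[[0,0,0],[0,0,0],[0,0,0],[0,0,0],[0,0,0],[0,0,0],[0,0,0]],"claw":[0,0,0,0,0,0,0]}'; python3 s.py; python3 - <<'E'
from h import *
go(wor((.04,.057,.205)),YAW)
E
```

```text
time: 13.7
tcp_pos: [0.5962, 0.077, 0.2125]
eef_rot: [3.119, -0.365, -0.001]
force: [-0.1, -0.2, -0.2]
opening: 0.0004
finger_force: 0.0
bed [0.0383 0.0565 0.2125] F [-0.01 -0.22 -0.2 ]
tool shift mm [ 1.7 -0.5  7.5] rot [ 0.1  0.  -0.1]
```

```bash
python3 -m crank '{"translation":[[0,0,0.006],[0,0,0.004],[0,0,0.002],[0,0.0025,0.0025],[0,0.0025,0.0025],[0,0.0025,0.003],[0,0,0]],"rotation":[[0,0,0],[0,0,0],[0,0,0],[0,0,0],[0,0,0],[0,0,0],[0,0,0]],"claw":[0,0,0,0,0,0,0]}'; python3 s.py
```

```text
time: 14.4
tcp_pos: [0.5955, 0.0687, 0.1938]
eef_rot: [3.119, -0.367, 0.003]
force: [-1.2, -1.6, 1.1]
opening: 0.0001
finger_force: 0.5
bed [0.0395 0.0484 0.1938] F [-0.77 -1.83  1.09]
```

```bash
python3 -m crank '{"translation":[[0,0.001,0.003],[0,0.001,0.003],[0,0.0015,0.003],[0,0.001,0.003],[0,0.001,0.003],[0,0.001,0.003],[0,0.0005,0.003],[0,0.0005,0.003],[0,0,0]],"rotation":[[0,0,0],[0,0,0],[0,0,0],[0,0,0],[0,0,0],[0,0,0],[0,0,0],[0,0,0],[0,0,0]],"claw":[0,0,0,0,0,0,0,0,0]}'; python3 s.py
python3 - <<'E'
from h import *
p,W=cloud("top");cv2.imwrite("pics/t2.png",cv2.resize(p[130:300,230:420,::-1],None,fx=3,fy=3))
W=bed(W);x,y,z=W[...,0],W[...,1],W[...,2]
for s in(.0,.085):
  q=W[(abs(x-s)<.012)&(y>.03)&(y<.07)&(z>.06)&(z<.11)]; print(s,len(q),np.percentile(q,[5,50,95],axis=0).round(4).tolist() if len(q) else 0)
E
```

```text
time: 15.3
tcp_pos: [0.5939, 0.0618, 0.1696]
eef_rot: [3.119, -0.367, 0.003]
force: [0.2, -0.8, -0.6]
opening: 0.0005
finger_force: 0.0
bed [0.0395 0.0412 0.1696] F [ 0.38 -0.7  -0.63]
0.0 0 0
0.085 0 0
```

View pics/t2.png

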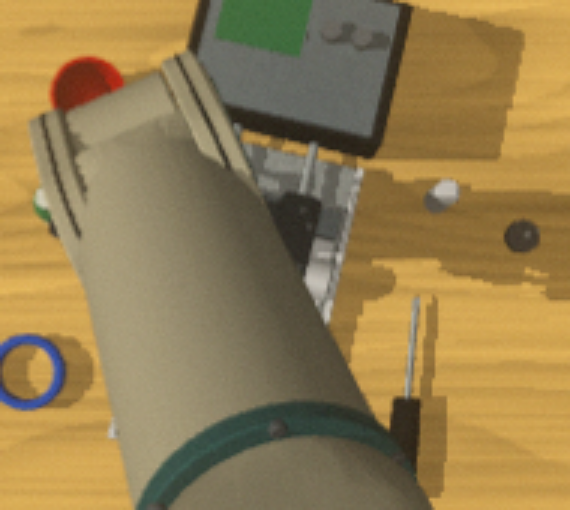

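The arm hides the keeper in this crop. The wrist camera should still see the bar.

```bash
python3 - <<'E'
from h import *
p,W=cloud("wrist");cv2.imwrite("pics/w5.png",p[...,::-1])
W=bed(W);x,y,z=W[...,0],W[...,1],W[...,2]
for s in(.06,.07,.08,.09):
  q=W[(abs(x-s)<.005)&(y>.02)&(y<.08)&(z>.056)&(z<.12)]; print(s,len(q),np.percentile(q,[5,50,95],axis=0).round(4).tolist() if len(q) else 0)
E
```

```text
0.06 335 [[0.0556, 0.0346, 0.0579], [0.06, 0.0401, 0.0701], [0.0645, 0.0448, 0.0717]]
0.07 351 [[0.0654, 0.0347, 0.0579], [0.07, 0.0396, 0.0703], [0.0744, 0.0446, 0.0718]]
0.08 358 [[0.0755, 0.0346, 0.0578], [0.08, 0.0401, 0.0702], [0.0845, 0.045, 0.0719]]
0.09 970 [[0.0864, 0.0363, 0.0623], [0.0918, 0.0518, 0.067], [0.0947, 0.0772, 0.0714]]
```

View pics/w5.png

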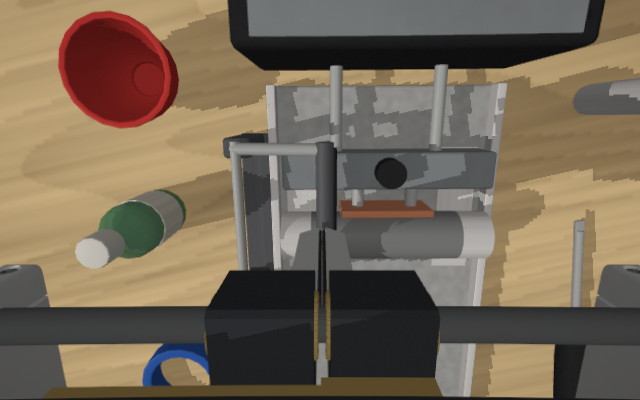

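The bar (326,185) is right under the fingers, with its top at about 72 mm and y = 40 mm. It needs about 9 mm more.

```bash
python3 -m crank '{"translation":[[0,0,0.0015],[0,0,0.0015],[0,0,0.0015],[0,0,0.0015],[0,0,0.001],[0,0,0.001],[0,0,0.0005],[0,0,0]],"rotation":[[0,0,0],[0,0,0],[0,0,0],[0,0,0],[0,0,0],[0,0,0],[0,0,0],[0,0,0]],"claw":[0,0,0,0,0,0,0,0]}'; python3 s.py
python3 -m crank '{"translation":[[0,0,0.0005],[0,0,0.0005],[0,0,0]],"rotation":[[0,0,0],[0,0,0],[0,0,0]],"claw":[0,0,0]}'; python3 s.py
python3 - <<'E'
from h import *
p,W=cloud("wrist")
W=bed(W);x,y,z=W[...,0],W[...,1],W[...,2]
for s in(.06,.07,.08):
  q=W[(abs(x-s)<.005)&(y>.03)&(y<.05)&(z>.056)&(z<.12)]; print(s,len(q),np.percentile(q,[5,50,95],axis=0).round(4).tolist() if len(q) else 0)
E
```

```text
time: 16.2
tcp_pos: [0.594, 0.0622, 0.1615]
eef_rot: [3.119, -0.366, 0.004]
force: [0.7, -0.8, 1.2]
opening: 0.0006
finger_force: 0.6
bed [0.0395 0.0417 0.1615] F [ 0.9  -0.63  1.16]
time: 16.5
tcp_pos: [0.594, 0.0622, 0.1606]
eef_rot: [3.119, -0.366, 0.004]
force: [-0.5, -1.6, 3.3]
opening: 0.0002
finger_force: 1.7
bed [0.0395 0.0416 0.1606] F [-0.13 -1.72  3.33]
0.06 309 [[0.0556, 0.035, 0.0588], [0.06, 0.0396, 0.0617], [0.0645, 0.0446, 0.063]]
0.07 314 [[0.0656, 0.0351, 0.0589], [0.07, 0.0401, 0.0617], [0.0745, 0.0445, 0.0632]]
0.08 329 [[0.0755, 0.0354, 0.0593], [0.0801, 0.0396, 0.0617], [0.0844, 0.0443, 0.0632]]
```

```bash
python3 -m crank '{"translation":[[0,0,0.0005],[0,0,0.0003],[0,0,0],[0,0,0]],"rotation":[[0,0,0],[0,0,0],[0,0,0],[0,0,0]],"claw":[0,0,0,0]}'; python3 s.py
python3 -m crank '{"translation":[[0,0,-0.001],[0,0,-0.002],[0,0,-0.005],[0,0,-0.02],[0,0,-0.03],[0,0,-0.03],[-0.03,0,-0.03],[-0.03,0,0],[0,0,0],[0,0,0]],"rotation":[[0,0,0],[0,0,0],[0,0,0],[0,0,0],[0,0,0],[0,0,0],[0,0,0],[0,0,0],[0,0,0],[0,0,0]],"claw":[0,0,0,0,0,0,0,0,0,0]}'; python3 s.py
python3 - <<'E'
from h import *
p,W=cloud("wrist");cv2.imwrite("pics/w6.png",p[...,::-1])
W=bed(W);x,y,z=W[...,0],W[...,1],W[...,2]
for s in(.0,.04,.08):
  q=W[(abs(x-s)<.005)&(y>.03)&(y<.05)&(z>.052)&(z<.12)]; print(s,len(q),np.percentile(q,[5,50,95],axis=0).round(4).tolist() if len(q) else 0)
q=W[(y<.02)&(y>-.06)&(z>.036)&(z<.049)&(x<.042)&(x>-.0)]
print(len(q),np.percentile(q,[2,50,98],axis=0).round(4).tolist())
E
```

```text
time: 16.95
tcp_pos: [0.594, 0.0622, 0.1599]
eef_rot: [3.119, -0.366, 0.004]
force: [0.2, -2.8, 4.6]
opening: 0.0005
finger_force: 2.6
bed [0.0396 0.0416 0.1599] F [ 0.89 -2.68  4.6 ]
time: 17.95
tcp_pos: [0.5353, 0.0767, 0.2781]
eef_rot: [3.12, -0.364, 0.006]
force: [0.4, -0.3, 0.5]
opening: 0.0006
finger_force: 0.0
bed [-0.0209  0.0424  0.2781] F [ 0.48 -0.21  0.49]
0.0 121 [[-0.0047, 0.0347, 0.0575], [-0.0002, 0.0393, 0.061], [0.0043, 0.0438, 0.0625]]
0.04 132 [[0.0358, 0.0349, 0.0577], [0.04, 0.0398, 0.0609], [0.0443, 0.0446, 0.0628]]
0.08 149 [[0.0755, 0.0352, 0.0582], [0.0801, 0.0403, 0.0611], [0.0843, 0.0445, 0.0627]]
2457 [[0.0158, -0.0584, 0.0369], [0.0295, -0.0198, 0.0424], [0.0419, 0.0185, 0.0448]]
```

View pics/w6.png

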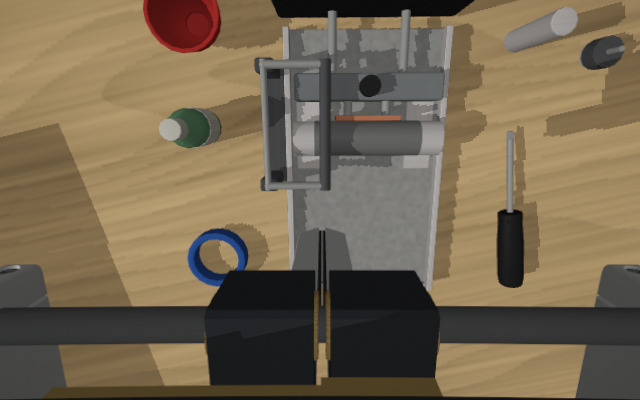

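The keeper bar (325,125) lies across the cell (370,137), with its top at about 62.7 mm (angle ≈ 0). The cell is in the nest, the bystanders are where they were and the arm is clear, so I'll hand in.

```bash
python3 -c "
from rig import *
print(hand_in())"
```

```text
the job is handed in; nothing more can be done
None
```

I handed the job in (no verdict came back): the cell was rolled over the sill, held on the pad at about 6 N, and now lies home in the nest with the keeper resting on it, the bystanders unmoved and the arm clear.

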